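# Snap the keeper bar down over the gear stand's two hooks

### The arm

A 6-joint arm with a two-finger parallel gripper is mounted at the origin on the work surface. World frame = base frame: x ahead of the robot, y to its left, z up, the work surface at z = 0. Lengths are in m, angles in rad, forces in N, time in s.
With the tool pointing down it reaches from about 0.225 to 0.875 m from the base axis. Payload 3.4 kg.
Tool frame: the origin (TCP) lies between the finger pads; the fingertips stand 8 mm ahead of it and the grasp point (between the pads) lies 11 mm behind it; z points along the fingers, y is the line along which they close (so a half turn about z gives the same grasp; the last joint's range is limited). The gripper opens to 85 mm and grips with 20 to 120 N. Pads are 22 mm wide; open, the fingers measure 114 mm over their backs; the gripper's body (76 mm by 85 mm) begins 54 mm behind the grasp point. The pads swing forward as they close: fully open they stand 13 mm farther back than shut.
Start: joints at [-1.414, 0.276, 1.505, -0, 1.361, -0.121], TCP at [0.158, -0.553, 0.215] pointing down, gripper open.
Joint ranges: [-2.89, 2.89], [-0.75, 2.08], [0.22, 2.7], [-1.18, 4.32], [0.11, 2.71], [-2.7, 2.7]. Speed limits (rad/s): [2.57, 2.57, 3.14, 3.14, 3.14, 3.14].

### API

Orientations are given as a unit quaternion [w, x, y, z].
In Python, from rig import manip gives the robot as it stands.
- The arm moves only by the tool move_arm, never from a script. Its argument "deltas" is a list that holds one entry, the list of rows, each a list of 5 numbers: the shift along the tool's x, y, z normalised to -1 to 1, where 1 is 80 cm, then the turn about the tool's z normalised to -1 to 1, where 1 is 120 degrees, then the closure, from -1 (fully open) to 1 (shut). In form: [[[tx, ty, tz, twist, grip], ...]]. A call has 1 to 12 rows; each row is the pose to reach, as a shift and turn from the pose commanded when the call began, along the tool's axes at that moment; what a row does not reach only later rows make up. A row lasts 1/10 s, in which the tool goes at most 50 mm and 8.59 degrees, less where a joint would pass 70% of its speed; a pose out of reach is approached as far as the arm can. A call with a number of a shift or a turn outside -1 to 1 is refused whole. A call with a gripper value outside its range is refused whole. The fingers move at their own pace and stop on an object; "squeeze" is the grip in N (left out, the last holds). Time passes only in rows, so rows that repeat a pose let the fingers close. It gives the time, the measured TCP pose, the force, the opening and the grip force at its end, in the units of the state.
- manip.get_state(): the state, without advancing time (a new reading comes with each control period).
- manip.get_image(name): name is "scene" or "top"; returns the picture (400x640x3 uint8, red, green, blue); there is no depth.
- manip.camera_params(name): a dict with "fx", "fy", "cx", "cy" (pixels), "dist" ([k1, k2, p1, p2, k3] as OpenCV has them; the pictures are not rectified), "R" (3x3) and "t" (3): a world point X has camera coordinates R X + t. Camera axes: x right, y down, z forward; pixel columns grow to the right and rows downward; lengths in m; the calibration is good to about 2 mm. A picture is of the moment at which its call begins. camera_params takes no time and is no camera call.
- manip.sign_off(): hands the job in; it is judged then, once.
The state is a dict: "clock": time; "qpos": joint angles; "qd": joint speeds; "effort": joint torques, N m; "position": TCP position; "ee_rot": TCP orientation; "contact_force": force on the tool from outside, world axes, zero at the start; "moment": the same for the moment, N m; "width": finger opening in m; "gripper_force": force on a finger pad.
Only numpy, scipy, OpenCV 4.12 (cv2) and the standard library are available. Lean on these libraries where they do the work, as an engineer would, in place of code of your own. Each camera call takes 0.05 s, during which the arm holds its last target. There are 200 camera calls.

### The job

The gear on the walnut gear stand needs its keeper bar back: pick up the loose wooden keeper bar, lay it across the stand with its two holes over the locating pins so that its ends rest on the two snap hooks, and let go of it there. Then press it down until both ends have clicked fully home under their hooks; press firmly but do not force it (more than about 60 N breaks the stand), and leave the other things on the shelf where they are.

Things in the scene. Friction and masses are not known exactly. Their poses are not given: they have to be found in the camera images.
- gear_stand: Fixed walnut foot plate 130 (x) x 210 (y) x 10 mm; origin at the centre of its underside on the shelf, z up, y through both hooks. On it a deck on four levelling screws carries a green gear (92 mm across, spins freely), two seats and two snap hooks. The deck stands 0 to 22 mm above its lowest setting, differently each time and unreported, and stays there; heights below are for the lowest setting.
- side_a (a point): Point of the +y side at y = +71 mm, on the shelf. Seat top: 40 mm up, y 48 to 80 mm; the bar end finally lies on it. Upright locating pin on it at y = 64 mm: 12 mm thick, pointed from 72 mm up to its tip 88 mm up. Snap hook beyond, 24 mm wide in x: nose reaches in to y = 75 mm, catch 62 mm up, slanting out to y = 86.5 mm, 86 mm up; shaft face at y = 81.5 mm.
- side_b (a point): Same on the -y side (mirrored). The bar's holes go over the pins; it then rests on both slanted noses, underside about 72 mm up, and goes 32 mm down to its seats. Pressing on the bar near an end takes about 10 to 24 N: it rises, drops at the click, and rises steeply once that end is seated; an end let go before its click springs up again. The other end mostly stays up. Gear top 29 mm up.
- keeper_mid (a point): Loose keeper bar of pale wood, about 0.14 kg: bar 160 mm long (its y), 40 wide (its x), 20 thick, grip block on its middle 40 (x) x 36 (y) x 24 mm tall (44 mm in all), and a hole through it 64 mm either side of the middle (15 in x, 18 in y). Lies flat on the shelf, block up. Point: middle of the bar, 22 mm above its underside; z up. Ends alike. Grasp across x, 40 mm. Press beside the block.
- keeper_end_a (a point): Middle of the lower edge of the bar's +y end (80 mm from the middle, at the underside)
- keeper_end_b (a point): Middle of the lower edge of the bar's -y end (80 mm from the middle, at the underside)
- hook_a (a joint): Snap hook at the stand's +y side: 0 upright (rest), grows to about 0.1 rad as it is bent outward while the bar passes; springs back to 0 at the click
- hook_b (a joint): Snap hook at the stand's -y side, likewise
- rattle_jar: Bystander: white ceramic jar with walnut twist cap, 62 mm across, 70 mm tall, near the middle of the shelf; origin at the centre of its underside
- egg_dish: Bystander: shallow ceramic dish, 96 mm across, 22 mm tall, with a walnut egg in it (up to about 48 mm high); origin at the centre of its underside
- spinner: Bystander: pink silicone suction spinner, 94 mm across, 68 mm tall; origin at the centre of its underside
- fork_base: Bystander: aluminium block 60 x 90 x 30 mm with an upright tuning fork, 152 mm tall in all; origin at the centre of its underside
- spare_gear: Bystander: second green acrylic gear lying flat, 90 mm across, 12 mm thick; origin at the centre of its underside

How it is judged:
By the outcome, as a careful person would: the job done as asked, in the order asked, and still so for the second after the job is handed in, with the robot touching nothing.
It also fails if it takes over 51 s, if anything falls off the work surface, if the arm or the gripper's body presses on something with over 40 N, if the wrist force passes 120 N, or if a joint passes its speed limit or range.

## Working session

There is one attempt and no reset: what is moved stays moved. The work goes in short steps, Python scripts to look and compute and a tool call to move; the robot and the scene stay as the last step left them, time stands still between calls to the robot, and variables do not carry over. Pictures are saved under pics/ and viewed, at most 10 in all, crops included, and the job is handed in when it is done.

Besides the shell and the picture viewer there is one more tool, called after ">>>" as name([rows], argument=value, ...), one row to a line, values as JSON. move_arm: Moves the arm, as the interface text tells. Scaled input: -1 to 1 covers 80 cm each way for a shift and 120 degrees each way for a turn. Its arguments: {"type":"object","properties":{"deltas":{"type":"array","items":{"type":"array","items":{"type":"array","items":{"type":"number","minimum":-1,"maximum":1}}}},"squeeze":{"type":"number"}},"required":["deltas"]}

```bash
mkdir -p pics; ls
python3 - <<'E'
from rig import manip
import cv2,numpy as np
for n in("scene","top"):
    cv2.imwrite(f"pics/{n}0.png",manip.get_image(n)[:,:,::-1]); p=manip.camera_params(n)
    print(n,{k:np.round(v,4).tolist() for k,v in p.items()}, np.round(-np.array(p["R"]).T@p["t"],3))
s=manip.get_state();print({k:np.round(v,4).tolist() for k,v in s.items()})
E
```

```text
pics
scene {'fx': 392.3268, 'fy': 392.3268, 'cx': 317.8517, 'cy': 204.0215, 'dist': [-0.0616, 0.0, 0.0, 0.0, 0.0], 'R': [[0.8107, 0.5854, 0.008], [0.4849, -0.6639, -0.5692], [-0.3279, 0.4653, -0.8222]], 't': [-0.5006, -0.2412, 1.2682]} [ 0.939 -0.457  0.909]
top {'fx': 480.5703, 'fy': 480.5703, 'cx': 315.3647, 'cy': 195.5656, 'dist': [-0.024, 0.0, 0.0, 0.0, 0.0], 'R': [[-0.1176, -0.9931, -0.001], [-0.9706, 0.1152, -0.2115], [0.2101, -0.0239, -0.9774]], 't': [0.0599, 0.5944, 1.0516]} [0.363 0.016 1.154]
{'clock': 0.1, 'qpos': [-1.414, 0.2766, 1.506, 0.0001, 1.3607, -0.121], 'qd': [-0.0008, -0.0008, -0.005, 0.0004, -0.0013, -0.0007], 'effort': [0.0011, -41.77, -24.6404, -0.0002, 0.0058, -0.0], 'position': [0.1576, -0.5525, 0.2142], 'ee_rot': [-0.0008, 0.9904, 0.1385, 0.0], 'contact_force': [0.3923, 0.4072, -0.234], 'moment': [0.0005, -0.0077, -0.006], 'gripper_force': 0.0, 'width': 0.0853}
```

View pics/scene0.png

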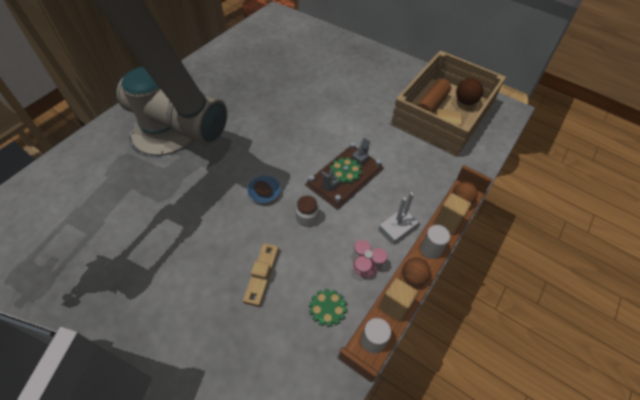

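View pics/top0.png

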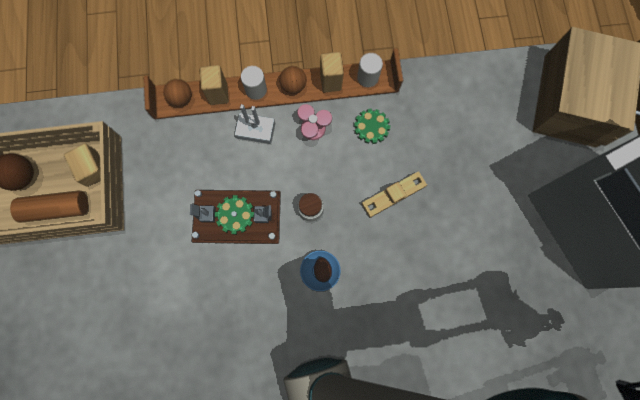

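Top view: stand around (236,217), hooks at (205,213)/(262,212). The keeper bar runs from (370,208) to (420,180), with the jar at (310,206) between them. I'll zoom in on both.

```bash
cat > h.py <<'E'
from rig import manip
import cv2,numpy as np
def cam(n):
    p=manip.camera_params(n);K=np.array([[p["fx"],0,p["cx"]],[0,p["fy"],p["cy"]],[0,0,1]])
    return K,np.array(p["dist"]),np.array(p["R"]),np.array(p["t"])
def ray(n,uv):
    K,d,R,t=cam(n);u=cv2.undistortPoints(np.array(uv,float).reshape(-1,1,2),K,d).reshape(-1,2)
    v=np.c_[u,np.ones(len(u))]@R;return -R.T@t,v
def onz(n,uv,z):
    c,v=ray(n,uv);return c+v*((z-c[2])/v[:,2])[:,None]
def tri(a,b):
    A=np.zeros((3,3));q=np.zeros(3)
    for n,uv in(("top",a),("scene",b)):
        c,v=ray(n,uv);v=v[0]/np.linalg.norm(v[0]);M=np.eye(3)-np.outer(v,v);A+=M;q+=M@c
    return np.linalg.solve(A,q)
def proj(n,X):
    K,d,R,t=cam(n);return cv2.projectPoints(np.array(X,float).reshape(-1,1,3),cv2.Rodrigues(R)[0],t,K,d)[0].reshape(-1,2)
def crop(im,x,y,w,h,s):
    return cv2.resize(im[y:y+h,x:x+w],None,fx=s,fy=s,interpolation=cv2.INTER_CUBIC)
E
python3 - <<'E'
from h import *
t=cv2.imread("pics/top0.png");s=cv2.imread("pics/scene0.png")
a=np.hstack([crop(t,184,182,100,75,4),crop(s,300,135,100,75,4)])
b=np.hstack([crop(t,350,155,100,75,4),crop(s,215,235,100,75,4)])
cv2.imwrite("pics/z0.png",np.vstack([a,b]))
hsv=cv2.cvtColor(t,cv2.COLOR_BGR2HSV);m=cv2.inRange(hsv,(12,70,90),(35,255,255));m[:160]=0;m[235:]=0;m[:,:350]=0;m[:,450:]=0
c=max(cv2.findContours(m,0,2)[0],key=cv2.contourArea);r=cv2.minAreaRect(c);bx=cv2.boxPoints(r);print(cv2.contourArea(c),r,bx)
P=onz("top",bx,.02);print(P);print(P.mean(0))
E
```

```text
1010.0 ((393.8497619628906, 193.23104858398438), (18.126415252685547, 65.34239196777344), 60.80251693725586) [[360.90842 201.2571 ]
 [417.94864 169.38167]
 [426.7911  185.205  ]
 [369.7509  217.08043]]
[[ 0.5798529  -0.1188048   0.02      ]
 [ 0.6421816  -0.26829035  0.02      ]
 [ 0.60037957 -0.28317388  0.02      ]
 [ 0.53911186 -0.13450206  0.02      ]]
[ 0.59038148 -0.20119277  0.02      ]
```

View pics/z0.png

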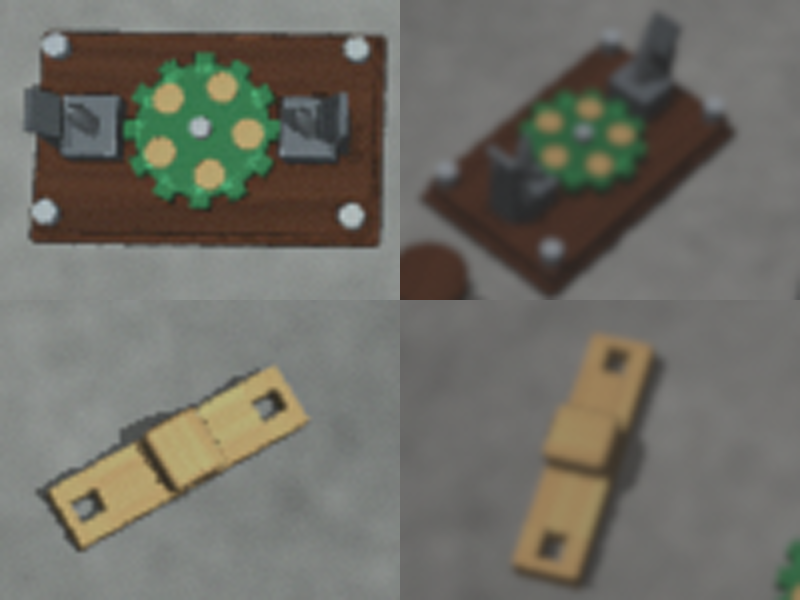

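The crops show both views clearly. Top, keeper holes at about (371.8,206) and (417,181.3). Gear hub at top (234,213.8) and scene (345.8,167.8), screws at the plate corners. Now I'll triangulate these.

Run:
```python
from h import *
T=lambda x,y:(184+x/4-.4,182+y/4-.4)
S=lambda x,y:(300+x/4-.4,135+y/4-.4)
pts={"hub":((200,127),(183,131)),"scrTL":((55,45),(211,38)),"scrTR":((356,48),(313,106)),"scrBL":((44,211),(46,170)),"scrBR":((351,216),(151,249))}
# match: top-left(+x,+y), scene: use geometry check by both assignments
tops={k:v[0] for k,v in pts.items()}; sc=[(211,38),(313,106),(46,170),(151,249)]
print("hub",tri(T(200,127),S(183,131)).round(4))
for k in list(tops)[1:]:
    best=min(sc,key=lambda q:np.linalg.norm(proj("scene",onz("top",[T(*tops[k])],.04))[0]-S(*q)))
    X=tri(T(*tops[k]),S(*best));print(k,best,X.round(4),(proj("top",X)[0]-T(*tops[k])).round(2))
# keeper holes
KT=lambda x,y:(350+x/4-.4,155+y/4-.4);KS=lambda x,y:(215+x/4-.4,235+y/4-.4)
h=onz("top",[KT(87,204),KT(268,105)],.02);print("holes top",h.round(4))
g=onz("scene",[KS(152,244),KS(216,60)],.02);print("holes scene",g.round(4))
for q in(h,g):
    d=q[0]-q[1];print(q.mean(0).round(4),np.linalg.norm(d).round(4),np.degrees(np.arctan2(d[1],d[0])).round(1))
t=cv2.imread("pics/top0.png");s=cv2.imread("pics/scene0.png")
a=np.hstack([crop(t,184,194,40,32,10),crop(t,244,194,40,32,10)[:, :400]])
b=np.hstack([crop(s,346,133,40,28,10),crop(s,314,165,40,28,10)])
cv2.imwrite("pics/z1.png",cv2.convertScaleAbs(np.vstack([a,b]),alpha=1.8,beta=15))
```

```text
hub [0.5819 0.1845 0.0424]
scrTL (313, 106) [0.6429 0.2675 0.0345] [0.22 0.18]
scrTR (151, 249) [0.6197 0.089  0.0354] [0.21 0.16]
scrBL (211, 38) [0.5444 0.2811 0.0333] [0.14 0.11]
scrBR (46, 170) [0.5202 0.1021 0.0351] [0.12 0.08]
holes top [[ 0.5663 -0.1423  0.02  ]
 [ 0.614  -0.2603  0.02  ]]
holes scene [[ 0.6138 -0.2605  0.02  ]
 [ 0.5653 -0.1428  0.02  ]]
[ 0.5902 -0.2013  0.02  ] 0.1273 112.0
[ 0.5895 -0.2016  0.02  ] 0.1273 -67.6
```

View pics/z1.png

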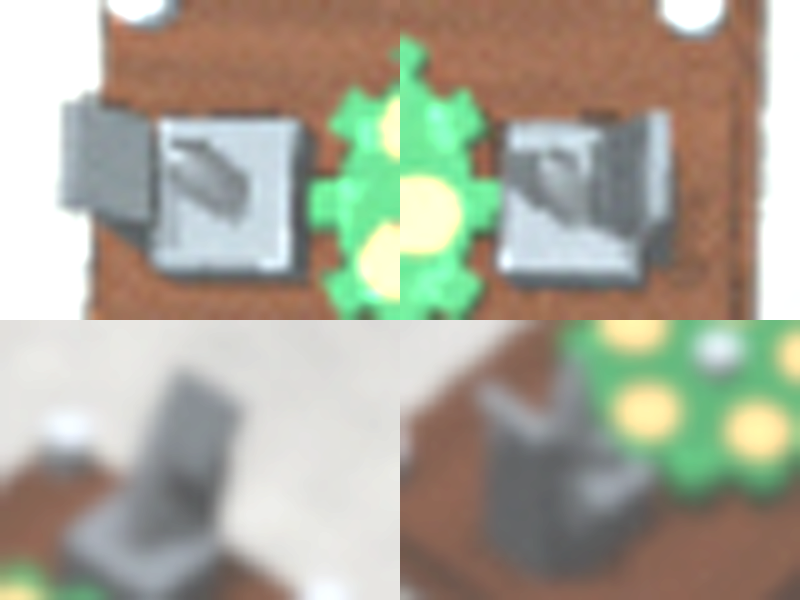

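The keeper's middle is at about (0.590,-0.2015), axis at 112°. The stand centre is about (0.582,0.185), with its y axis at 82.4°. In the crop, the +y hook's top edge is at top (190.3,209) and scene (367,140). Next is deck height plus a move calculator.

```bash
cat >> h.py <<'E'
def yaw(q):
    w,x,y,z=q;return np.arctan2(2*(x*y+w*z),1-2*(y*y+z*z))
def delta(X,phi,pose=None):
    s=manip.get_state();p,f=(np.array(s["position"]),yaw(s["ee_rot"])) if pose is None else (np.array(pose[:3]),np.radians(pose[3]))
    d=np.array(X)-p;c,sn=np.cos(f),np.sin(f)
    tw=(np.degrees(f)-phi+180)%360-180
    print("at",p.round(4),np.degrees(f).round(2),"F",np.round(s["contact_force"],1),"w",round(s["width"],4),"gf",round(s["gripper_force"],1),"t",round(s["clock"],2))
    print("delta",np.round([(c*d[0]+sn*d[1])/.8,(sn*d[0]-c*d[1])/.8,-d[2]/.8,tw/120],4))
E
python3 - <<'E'
from h import *
print("hook+ top",tri((190.3,209),(366.6,140)).round(4))
print("hook+ seat in",tri((214.2,206),(361.5,160.5)).round(4),tri((214,221),(352.3,155)).round(4))
print("pin- tip",tri((259,209.5),(331,169)).round(4))
a=np.radians(82.4);u=np.array([np.cos(a),np.sin(a)]);c=np.array([.582,.1848])
for h in(0,.011,.022):
    X=[[*(c+u*y),z+h] for y,z in((.064,.088),(-.064,.088),(.0865,.086),(.064,.04),(-.064,.04),(.048,.04))]
    print(h,proj("top",X).round(1).tolist(),proj("scene",X).round(1).tolist())
delta([.590,-.2015,.12],112.2)
E
```

```text
hook+ top [0.5938 0.2736 0.088 ]
hook+ seat in [0.6056 0.2295 0.0459] [0.5709 0.2335 0.043 ]
pin- tip [0.5742 0.1196 0.0923]
0 [[201.9, 209.4], [258.5, 210.2], [192.2, 209.4], [206.6, 213.2], [260.9, 214.0], [213.4, 213.3]] [[361.3, 144.6], [331.1, 169.5], [366.2, 140.9], [359.7, 155.8], [330.5, 180.4], [356.2, 158.8]]
0.011 [[200.8, 208.5], [257.9, 209.4], [191.0, 208.5], [205.6, 212.3], [260.4, 213.1], [212.4, 212.4]] [[361.7, 141.9], [331.3, 166.9], [366.6, 138.3], [360.1, 153.3], [330.7, 178.0], [356.6, 156.3]]
0.022 [[199.6, 207.6], [257.4, 208.4], [189.7, 207.6], [204.5, 211.5], [259.8, 212.3], [211.4, 211.6]] [[362.1, 139.2], [331.4, 164.2], [367.1, 135.5], [360.4, 150.8], [330.8, 175.5], [356.9, 153.7]]
at [ 0.1576 -0.5525  0.2142] 15.92 F [ 0.4  0.4 -0.2] w 0.0853 gf 0.0 t 0.1
delta [ 0.64   -0.2736  0.1178 -0.8023]
```

The deck is about 3–5 mm above its lowest setting. Moving above the keeper.

>>> move_arm([
  [[0.64,-0.2736,0.1178,-0.8023,-1],[0.64,-0.2736,0.1178,-0.8023,-1],[0.64,-0.2736,0.1178,-0.8023,-1],[0.64,-0.2736,0.1178,-0.8023,-1],[0.64,-0.2736,0.1178,-0.8023,-1],[0.64,-0.2736,0.1178,-0.8023,-1],[0.64,-0.2736,0.1178,-0.8023,-1],[0.64,-0.2736,0.1178,-0.8023,-1],[0.64,-0.2736,0.1178,-0.8023,-1],[0.64,-0.2736,0.1178,-0.8023,-1],[0.64,-0.2736,0.1178,-0.8023,-1],[0.64,-0.2736,0.1178,-0.8023,-1]],
], squeeze=60)

```text
clock: 1.3
position: [0.5928, -0.1983, 0.1191]
ee_rot: [-0.001, 0.555, 0.832, 0.001]
contact_force: [-1.2, 0.1, -0.0]
width: 0.0853
gripper_force: 0.0
```

```bash
python3 -c "
from h import *
delta([.590,-.2015,.02],112.2)"
```

```text
at [ 0.5928 -0.1983  0.1191] 112.57 F [-1.2  0.1 -0. ] w 0.0853 gf 0.0 t 1.3
delta [-0.0024 -0.0048  0.1239  0.003 ]
```

>>> move_arm([
  [[0,0,0.05,0,-1],[0,0,0.1,0,-1],[0,0,0.125,0,-1],[0,0,0.125,0,-1],[0,0,0.125,0,-1],[0,0,0.125,0,1],[0,0,0.125,0,1],[0,0,0.125,0,1],[0,0,0.125,0,1],[0,0,0.125,0,1],[0,0,0.125,0,1],[0,0,0.125,0,1]],
], squeeze=60)

```text
clock: 2.5
position: [0.5905, -0.2025, 0.0225]
ee_rot: [0.001, 0.558, 0.83, -0.0]
contact_force: [-2.6, 0.6, 5.2]
width: 0.0373
gripper_force: 59.5
```

```bash
python3 -c "
from h import *
delta([.590,-.2015,.20],112.2)"
```

```text
at [ 0.5905 -0.2025  0.0225] 112.2 F [-2.6  0.6  5.2] w 0.0373 gf 59.5 t 2.5
delta [ 1.500e-03 -1.000e-04 -2.219e-01 -0.000e+00]
```

>>> move_arm([
  [[0,0,-0.0625,0,1],[0,0,-0.125,0,1],[0,0,-0.1875,0,1],[0,0,-0.225,0,1],[0,0,-0.225,0,1],[0,0,-0.225,0,1]],
])

```text
clock: 3.1
position: [0.5898, -0.2019, 0.201]
ee_rot: [0.0, 0.558, 0.83, 0.0]
contact_force: [-0.3, -0.1, -2.0]
width: 0.0374
gripper_force: 61.3
```

```bash
python3 -c "
from h import *
delta([.582,.1848,.155],82.4)"
```

```text
at [ 0.5898 -0.2019  0.201 ] 112.19 F [-0.3 -0.1 -2. ] w 0.0374 gf 61.3 t 3.1
delta [0.4513 0.1736 0.0575 0.2483]
```

>>> move_arm([
  [[0.0564,0.0217,0,0.03,1],[0.1128,0.0434,0,0.06,1],[0.1692,0.0651,0,0.09,1],[0.2256,0.0868,0,0.12,1],[0.282,0.1085,0,0.15,1],[0.3384,0.1302,0,0.18,1],[0.3949,0.1519,0,0.21,1],[0.4513,0.1736,0,0.2483,1],[0.4513,0.1736,0.03,0.2483,1],[0.4513,0.1736,0.0575,0.2483,1],[0.4513,0.1736,0.0575,0.2483,1],[0.4513,0.1736,0.0575,0.2483,1]],
])

```text
clock: 4.3
position: [0.581, 0.1843, 0.1528]
ee_rot: [-0.001, 0.752, 0.659, -0.002]
contact_force: [0.8, 0.4, -1.3]
width: 0.0373
gripper_force: 61.3
```

Run:
```python
from h import *
delta([.582,.1848,.125],82.4)
t=manip.get_image("top")[:,:,::-1];s=manip.get_image("scene")[:,:,::-1]
cv2.imwrite("pics/top1.png",t);cv2.imwrite("pics/scene1.png",s)
cv2.imwrite("pics/z2.png",cv2.convertScaleAbs(np.hstack([crop(t,184,160,100,80,4),crop(s,295,105,100,80,4)]),alpha=1.5))
```

```text
at [0.581  0.1843 0.1528] 82.39 F [ 0.8  0.4 -1.3] w 0.0373 gf 61.3 t 4.3
delta [ 0.0007  0.0012  0.0348 -0.0001]
```

View pics/z2.png

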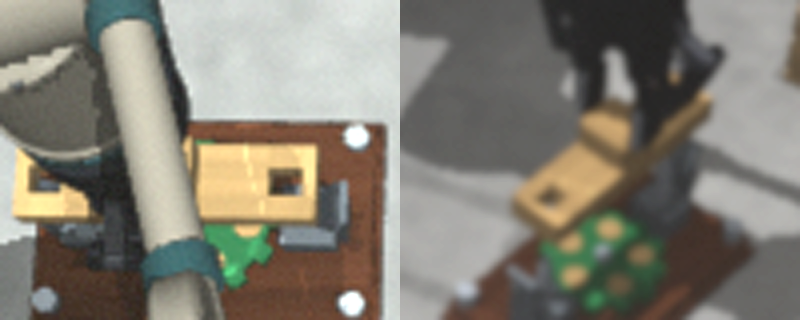

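Right hole at top (255.1,205.1), left hole at (194.9,204.6), and the -y hole in the scene at (332.4,153.6). I'll check these against the expected positions.

Run:
```python
from h import *
h=onz("top",[(194.9,204.6),(255.1,205.1)],.1505);print(h.round(4),h.mean(0).round(4))
d=h[0]-h[1];print(np.linalg.norm(d),np.degrees(np.arctan2(d[1],d[0])))
print(onz("scene",[(332.4,153.6)],.1505),tri((255.1,205.1),(332.4,153.6)))
a=np.radians(82.4);u=np.array([np.cos(a),np.sin(a)]);c=np.array([.582,.1848]);print(c+u*.064,c-u*.064)
```

```text
[[0.5893 0.2488 0.1505]
 [0.5731 0.1214 0.1505]] [0.5812 0.1851 0.1505]
0.1284611901297565 82.76158872752065
[[0.5735652  0.12311894 0.1505    ]] [0.57351405 0.12184679 0.15129678]
[0.59046441 0.24823779] [0.57353559 0.12136221]
```

Aligned within 1 mm. Lowering.

>>> move_arm([
  [[0.0007,0.0012,0.02,0,1],[0.0007,0.0012,0.03,0,1],[0.0007,0.0012,0.04,0,1],[0.0007,0.0012,0.045,0,1],[0.0007,0.0012,0.05,0,1],[0.0007,0.0012,0.055,0,1],[0.0007,0.0012,0.06,0,1],[0.0007,0.0012,0.06,0,1]],
])

```text
clock: 5.2
position: [0.5829, 0.185, 0.1062]
ee_rot: [-0.0, 0.752, 0.659, -0.0]
contact_force: [-0.3, -0.5, -2.0]
width: 0.0374
gripper_force: 61.3
```

>>> move_arm([
  [[0,0,0.002,0,1],[0,0,0.004,0,1],[0,0,0.006,0,1],[0,0,0.006,0,1]],
])

```text
clock: 5.6
position: [0.5833, 0.1845, 0.1021]
ee_rot: [0.0, 0.752, 0.659, -0.0]
contact_force: [-0.5, -2.4, -0.8]
width: 0.0371
gripper_force: 61.6
```

>>> move_arm([
  [[0,0,0.0015,0,1],[0,0,0.003,0,1],[0,0,0.003,0,1]],
])

```text
clock: 5.9
position: [0.5832, 0.1846, 0.0998]
ee_rot: [0.0, 0.752, 0.659, -0.0]
contact_force: [-1.4, -4.1, 3.8]
width: 0.0372
gripper_force: 61.9
```

>>> move_arm([
  [[0,0,0.0,0,0.5],[0,0,0,0,-1],[0,0,0,0,-1],[0,0,0,0,-1],[0,0,0,0,-1],[0,0,-0.06,0,-1],[0,0,-0.12,0,-1],[0,0,-0.12,0,-1]],
])

```text
clock: 6.7
position: [0.5879, 0.1864, 0.2029]
ee_rot: [0.004, 0.752, 0.659, 0.006]
contact_force: [-0.2, -0.1, -0.3]
width: 0.0851
gripper_force: 0.0
```

Run:
```python
from h import *
a=np.radians(82.4);u=np.array([np.cos(a),np.sin(a)]);c=np.array([.582,.1848])
delta([*(c-u*.045),.15],-7.6)
t=manip.get_image("top")[:,:,::-1];s=manip.get_image("scene")[:,:,::-1]
cv2.imwrite("pics/top2.png",t);cv2.imwrite("pics/scene2.png",s)
cv2.imwrite("pics/z3.png",cv2.convertScaleAbs(np.hstack([crop(t,184,170,100,80,4),crop(s,295,115,100,80,4)]),alpha=1.5))
```

```text
at [0.5879 0.1864 0.2029] 82.42 F [-0.2 -0.1 -0.3] w 0.0851 gf 0.0 t 6.7
delta [-0.0592 -0.007   0.0661  0.7501]
```

View pics/z3.png

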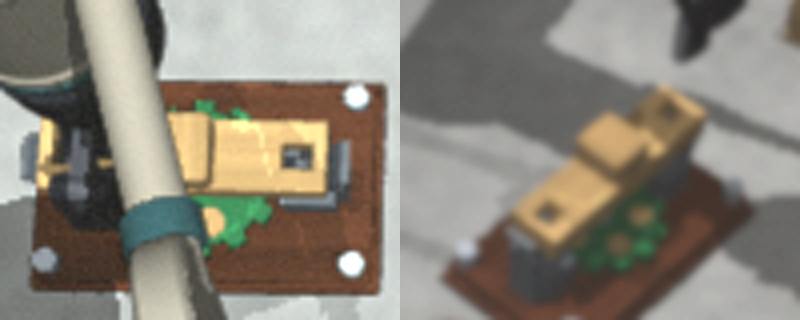

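The bar rests on both noses with the pins in its holes. Closing the gripper and moving over the -y side.

>>> move_arm([
  [[-0.0513,0,0,0,1],[-0.0513,0,0,0,1],[-0.0513,0,0.05,0,1],[-0.0513,0,0.09,0,1],[-0.0513,0,0.09,0,1],[-0.0513,0,0.09,0,1],[-0.0513,0,0.09,0,1]],
], squeeze=40)

```text
clock: 7.5
position: [0.579, 0.1448, 0.1247]
ee_rot: [0.001, 0.752, 0.659, 0.001]
contact_force: [1.5, -0.1, 0.4]
width: 0.0003
gripper_force: 0.0
```

Run:
```python
from h import *
a=np.radians(82.4);u=np.array([np.cos(a),np.sin(a)]);c=np.array([.582,.1848])
delta([*(c-u*.041),.108],82.4)
```

```text
at [0.579  0.1448 0.1247] 82.41 F [ 1.5 -0.1  0.4] w 0.0003 gf 0.0 t 7.5
delta [-0.0012 -0.0029  0.0209  0.0001]
```

>>> move_arm([
  [[-0.0012,-0.003,0.01,0,1],[-0.0012,-0.003,0.02,0,1],[-0.0012,-0.003,0.025,0,1],[-0.0012,-0.003,0.0275,0,1],[-0.0012,-0.003,0.0275,0,1]],
])

```text
clock: 8.0
position: [0.5752, 0.1437, 0.1011]
ee_rot: [-0.0, 0.752, 0.659, -0.0]
contact_force: [-0.4, 1.0, 0.2]
width: -0.0002
gripper_force: 0.0
```

>>> move_arm([
  [[0,0,0.0025,0,1],[0,0,0.005,0,1],[0,0,0.005,0,1]],
])

```text
clock: 8.3
position: [0.5752, 0.1437, 0.0973]
ee_rot: [-0.0, 0.752, 0.659, -0.0]
contact_force: [-0.6, -0.9, -0.3]
width: 0.0003
gripper_force: 0.0
```

>>> move_arm([
  [[0,0,0.0025,0,1],[0,0,0.005,0,1],[0,0,0.005,0,1]],
])

```text
clock: 8.6
position: [0.5751, 0.1437, 0.0932]
ee_rot: [-0.0, 0.752, 0.659, -0.0]
contact_force: [-0.4, 0.7, -0.4]
width: -0.0002
gripper_force: 0.0
```

Run:
```python
from h import *
print(tri((257.6,208.6),(331.6,167.4)))
t=manip.get_image("top")[:,:,::-1];s=manip.get_image("scene")[:,:,::-1]
cv2.imwrite("pics/z4.png",cv2.convertScaleAbs(np.hstack([crop(t,184,170,100,80,4),crop(s,295,115,100,80,4)]),alpha=1.5))
```

```text
[0.57511595 0.12162478 0.09795013]
```

View pics/z4.png

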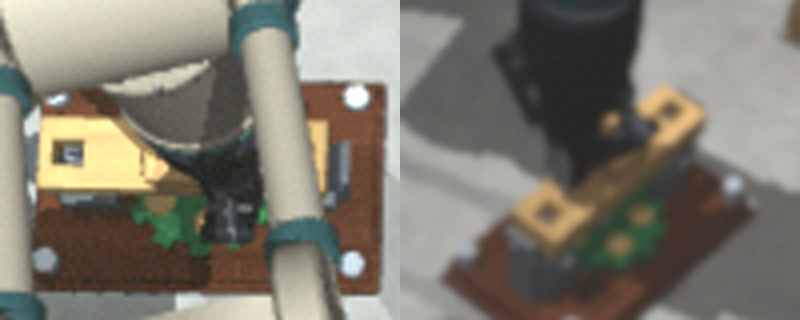

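Run:
```python
from h import *
X=[[.5751,.1437,.0852],[.5751,.1437,.098],[.5751,.1437,.14],[.5766,.1442,.098]]
print((((proj("scene",X)-[295,115])*4)+[400,0]).round(0).tolist(),((proj("top",X)-[184,170])*4).round(0).tolist())
print(manip.get_state()["contact_force"],manip.get_state()["position"])
t=manip.get_image("top")[:,:,::-1];s=manip.get_image("scene")[:,:,::-1]
cv2.imwrite("pics/z5.png",cv2.convertScaleAbs(np.hstack([crop(t,220,195,40,50,10),crop(s,315,135,40,50,10)]),alpha=3,beta=30))
```

```text
[[565.0, 201.0], [566.0, 189.0], [569.0, 147.0], [568.0, 190.0]] [[259.0, 164.0], [256.0, 160.0], [245.0, 145.0], [255.0, 157.0]]
[0.95626234 0.03185957 0.27282258] [0.57530935 0.14376273 0.09344688]
```

View pics/z5.png

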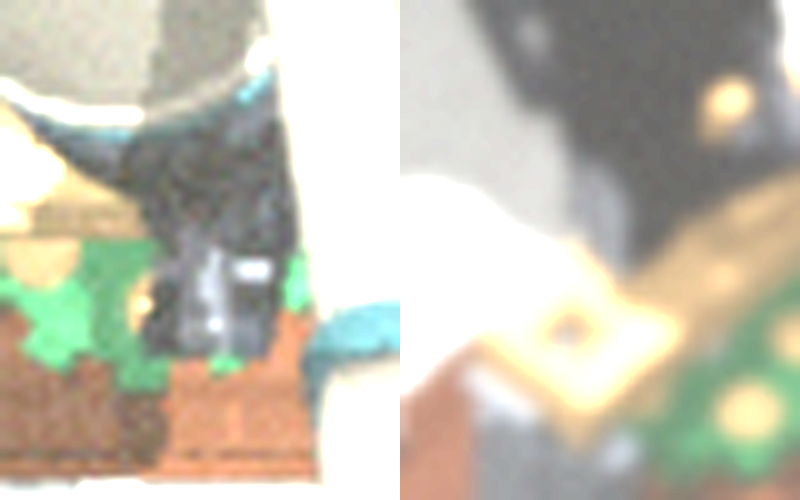

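The finger tip is just over the bar's top, at scene (338,162), so there's no contact yet. I'll continue gently.

>>> move_arm([
  [[0,0,0.0025,0,1],[0,0,0.005,0,1],[0,0,0.005,0,1]],
])

```text
clock: 9.1
position: [0.575, 0.1437, 0.0891]
ee_rot: [-0.0, 0.752, 0.659, -0.0]
contact_force: [0.4, -0.7, 0.1]
width: 0.0001
gripper_force: 0.0
```

>>> move_arm([
  [[0,0,0.0025,0,1],[0,0,0.005,0,1],[0,0,0.005,0,1]],
])

```text
clock: 9.4
position: [0.5751, 0.1437, 0.0852]
ee_rot: [-0.0, 0.752, 0.659, -0.0]
contact_force: [-0.0, -0.3, -0.4]
width: -0.0002
gripper_force: 0.0
```

Run:
```python
from h import *
s=manip.get_image("scene")[:,:,::-1];s2=cv2.imread("pics/scene2.png")
g=lambda im:(255*(crop(im,310,110,66,80,6)/255.)**.5).astype(np.uint8)
cv2.imwrite("pics/z6.png",np.hstack([g(s2),g(s)]))
X=[[.5751,.1437,z] for z in(.0772,.0972,.14)]
print(((proj("scene",X)-[310,110])*6+[396,0]).round(0).tolist())
```

```text
[[552.0, 343.0], [554.0, 315.0], [559.0, 251.0]]
```

View pics/z6.png

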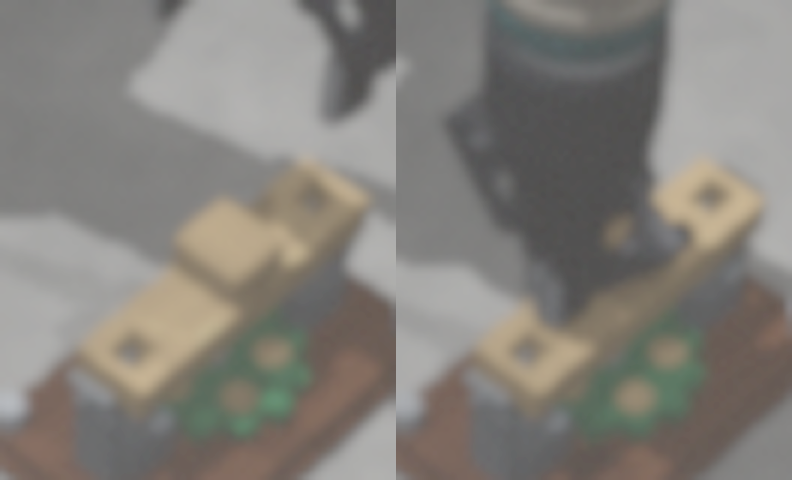

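The tip is now right at the bar's surface, about scene (337,164), and the bar hasn't moved. I'll keep pressing in small steps.

>>> move_arm([
  [[0,0,0.0025,0,1],[0,0,0.0025,0,1]],
])

```text
clock: 9.65
position: [0.5752, 0.1437, 0.0833]
ee_rot: [-0.0, 0.752, 0.659, -0.0]
contact_force: [0.2, 0.3, -0.4]
width: 0.0
gripper_force: 0.0
```

>>> move_arm([
  [[0,0,0.0025,0,1],[0,0,0.0025,0,1]],
])

```text
clock: 9.85
position: [0.5753, 0.1438, 0.0814]
ee_rot: [-0.0, 0.752, 0.659, -0.0]
contact_force: [-0.0, -0.4, 0.7]
width: 0.0004
gripper_force: 0.0
```

>>> move_arm([
  [[0,0,0.0025,0,1],[0,0,0.0025,0,1]],
])

```text
clock: 10.05
position: [0.5755, 0.144, 0.0798]
ee_rot: [-0.0, 0.752, 0.659, 0.0]
contact_force: [-0.4, 0.4, 1.8]
width: -0.0001
gripper_force: 1.1
```

Run:
```python
from h import *
for z in(.18,.195,.21,.225,.24):
    print(z,((proj("scene",[[.583+.05,.185-.0067,z],[.583+.042,.185-.0056,z]])-[310,110])*6).round(0).tolist())
# near corners of shut finger footprint at tcp .0852 (z6 right panel)
for z in(.077,.09,.1,.11):
    a=np.radians(82.4);u=np.array([np.cos(a),np.sin(a)]);v=np.array([u[1],-u[0]]);c=np.array([.5751,.1437])
    print(z,((proj("scene",[[*(c+i*.011*u+j*.0145*v),z] for i in(-1,1) for j in(-1,1)])-[310,110])*6+[396,0]).round(0).tolist())
s=manip.get_state();print(np.round(s["effort"],2),np.round(s["moment"],3),np.round(s["contact_force"],2),s["position"],s["gripper_force"])
```

```text
0.18 [[326.0, 198.0], [312.0, 189.0]]
0.195 [[330.0, 174.0], [315.0, 164.0]]
0.21 [[334.0, 148.0], [319.0, 138.0]]
0.225 [[338.0, 122.0], [322.0, 112.0]]
0.24 [[342.0, 95.0], [326.0, 85.0]]
0.077 [[513.0, 340.0], [560.0, 374.0], [545.0, 314.0], [592.0, 347.0]]
0.09 [[514.0, 322.0], [561.0, 356.0], [546.0, 295.0], [594.0, 329.0]]
0.1 [[515.0, 307.0], [562.0, 341.0], [547.0, 281.0], [595.0, 314.0]]
0.11 [[515.0, 293.0], [564.0, 327.0], [548.0, 266.0], [596.0, 300.0]]
[ -0.42 -44.32 -20.4   -0.22  -0.12   0.  ] [ 0.141  0.11  -0.01 ] [-0.38  0.4   1.81] [0.5754587  0.14397533 0.07975031] 1.0669037885963917
```

>>> move_arm([
  [[0,0,0.0025,0,1],[0,0,0.0025,0,1]],
])

```text
clock: 10.25
position: [0.5756, 0.1443, 0.0781]
ee_rot: [-0.0, 0.752, 0.659, 0.001]
contact_force: [-0.5, 1.6, 4.4]
width: -0.0001
gripper_force: 2.2
```

Run:
```python
from h import *
s=manip.get_state();print(np.round(s["effort"],2),np.round(s["moment"],3),np.round(s["contact_force"],2),s["position"],s["gripper_force"],s["width"])
```

```text
[ -0.96 -43.13 -19.84  -0.51  -0.25   0.  ] [0.258 0.187 0.056] [-0.5   1.57  4.41] [0.57556828 0.14429143 0.07806103] 2.157716260990128 -0.0001413511099255541
```

Finger contact confirmed, with pad force half of Fz. Pressing on.

>>> move_arm([
  [[0,0,0.0025,0,1],[0,0,0.0025,0,1]],
])

```text
clock: 10.45
position: [0.5755, 0.1439, 0.0755]
ee_rot: [0.0, 0.752, 0.659, 0.0]
contact_force: [0.7, 1.0, 2.3]
width: 0.0003
gripper_force: 1.1
```

>>> move_arm([
  [[0,0,0.0025,0,1],[0,0,0.0025,0,1]],
])

```text
clock: 10.65
position: [0.5755, 0.1437, 0.0734]
ee_rot: [0.0, 0.752, 0.659, 0.0]
contact_force: [1.3, 0.6, 2.3]
width: -0.0003
gripper_force: 1.3
```

>>> move_arm([
  [[0,0,0.0025,0,1],[0,0,0.0025,0,1]],
])

```text
clock: 10.85
position: [0.5755, 0.1435, 0.0716]
ee_rot: [0.0, 0.752, 0.659, -0.0]
contact_force: [0.1, 0.5, 3.5]
width: 0.0004
gripper_force: 1.8
```

Run:
```python
from h import *
s=manip.get_state();print(np.round(s["moment"],3),np.round(s["contact_force"],2),s["position"],s["gripper_force"],s["width"])
t=manip.get_image("top")[:,:,::-1];s=manip.get_image("scene")[:,:,::-1];cv2.imwrite("pics/scene3.png",s);cv2.imwrite("pics/top3.png",t)
a=cv2.imread("pics/scene2.png")
# track -y hole patch & +y hole patch vs scene2
for nm,(x,y) in {"b":(332,168),"a":(362,142)}.items():
    r=cv2.matchTemplate(s[y-14:y+14,x-14:x+14],a[y-5:y+6,x-5:x+6],cv2.TM_CCOEFF_NORMED);_,v,_,l=cv2.minMaxLoc(r);print(nm,np.array(l)-9,round(v,3))
```

```text
[ 0.021  0.087 -0.06 ] [0.07 0.49 3.54] [0.57549447 0.14353092 0.07155301] 1.8093136022798717 0.0004029148193790916
b [0 4] 0.527
a [-9  8] 0.668
```

Run:
```python
from h import *
for n in(2,3):
    s=cv2.imread(f"pics/scene{n}.png");h=cv2.cvtColor(s,cv2.COLOR_BGR2HSV)
    m=cv2.inRange(h,(12,60,70),(30,255,255));m[:125]=0;m[190:]=0;m[:,:300]=0;m[:,385:]=0
    k,l,st,ce=cv2.connectedComponentsWithStats(m)
    for i in range(1,k):
        if st[i,4]>15:
            ys,xs=np.where(l==i);print(n,st[i],"lowest",xs[ys.argmax()],ys.max(),"left",xs.min(),ys[xs.argmin()],"right",xs.max(),ys[xs.argmax()])
a=np.radians(82.4);u=np.array([np.cos(a),np.sin(a)]);v=np.array([u[1],-u[0]]);c=np.array([.582,.1848])
for z in(.097,.087,.077,.065):print(z,proj("scene",[[*(c-.08*u-.02*v),z],[*(c-.08*u+.02*v),z],[*(c+.08*u+.02*v),z],[*(c-.064*u),z]]).round(1).tolist())
```

```text
2 [322 137  50  40 744] lowest 331 176 left 322 169 right 371 142
3 [352 136  19  17 219] lowest 359 152 left 352 142 right 370 142
3 [322 162  27  18 204] lowest 333 179 left 322 170 right 348 164
3 [347 174   6   4  17] lowest 348 177 left 347 176 right 352 176
0.097 [[321.8, 166.7], [332.8, 174.7], [370.6, 143.0], [331.3, 167.4]]
0.087 [[321.7, 169.1], [332.6, 177.1], [370.2, 145.4], [331.1, 169.7]]
0.077 [[321.7, 171.4], [332.5, 179.4], [369.8, 147.8], [331.0, 172.1]]
0.065 [[321.6, 174.2], [332.3, 182.1], [369.4, 150.7], [330.8, 174.8]]
```

End b is about 12 mm down, so the press is working. Continuing.

>>> move_arm([
  [[0,0,0.0025,0,1],[0,0,0.005,0,1],[0,0,0.005,0,1]],
])

```text
clock: 11.25
position: [0.5754, 0.1432, 0.068]
ee_rot: [0.001, 0.752, 0.659, -0.0]
contact_force: [-1.3, -0.5, 5.6]
width: -0.0004
gripper_force: 3.4
```

>>> move_arm([
  [[0,0,0.0025,0,1],[0,0,0.0025,0,1]],
])

```text
clock: 11.45
position: [0.5754, 0.1431, 0.0663]
ee_rot: [0.001, 0.752, 0.659, -0.0]
contact_force: [-0.9, -1.3, 7.3]
width: -0.0004
gripper_force: 4.2
```

>>> move_arm([
  [[0,0,0.0025,0,1],[0,0,0.0025,0,1]],
])

```text
clock: 11.65
position: [0.5754, 0.1429, 0.0646]
ee_rot: [0.001, 0.752, 0.659, -0.0]
contact_force: [-1.8, -2.4, 9.3]
width: -0.0
gripper_force: 5.0
```

>>> move_arm([
  [[0,0,0.0025,0,1],[0,0,0.0025,0,1]],
])

```text
clock: 11.85
position: [0.5754, 0.1428, 0.063]
ee_rot: [0.001, 0.752, 0.659, -0.0]
contact_force: [-2.8, -2.0, 12.1]
width: 0.0002
gripper_force: 5.9
```

>>> move_arm([
  [[0,0,0.0025,0,1],[0,0,0.0025,0,1]],
])

```text
clock: 12.05
position: [0.5749, 0.1435, 0.0591]
ee_rot: [-0.0, 0.752, 0.659, -0.0]
contact_force: [1.2, -0.6, 2.8]
width: 0.0003
gripper_force: 1.3
```

>>> move_arm([
  [[0,0,0.0025,0,1],[0,0,0.0025,0,1]],
])

```text
clock: 12.25
position: [0.5754, 0.1437, 0.0583]
ee_rot: [0.0, 0.752, 0.659, -0.0]
contact_force: [-2.7, -0.5, 8.0]
width: 0.0002
gripper_force: 4.4
```

Run:
```python
from h import *
s=manip.get_state();print(np.round(s["moment"],3),np.round(s["contact_force"],2),s["position"],s["gripper_force"],s["width"])
```

```text
[-0.131  0.307  0.032] [-2.68 -0.47  7.98] [0.57538444 0.14368472 0.05832793] 4.359090384095907 0.0001813109475077902
```

Click at end b: 12 N fell to 2.8 N. A little further, until it seats firmly.

>>> move_arm([
  [[0,0,0.0025,0,1],[0,0,0.0025,0,1]],
])

```text
clock: 12.45
position: [0.5756, 0.1438, 0.0579]
ee_rot: [0.0, 0.752, 0.659, 0.0]
contact_force: [-4.1, -0.8, 16.8]
width: 0.0001
gripper_force: 8.5
```

>>> move_arm([
  [[0,0,0.0025,0,1],[0,0,0.0025,0,1]],
])

```text
clock: 12.65
position: [0.5757, 0.1439, 0.0575]
ee_rot: [0.001, 0.752, 0.659, 0.001]
contact_force: [-7.3, -2.7, 26.5]
width: 0.0001
gripper_force: 12.8
```

Seated. Lift and move to the +y side.

>>> move_arm([
  [[0,0,-0.05,0,1],[0,0,-0.1,0,1],[0,0,-0.125,0,1],[0.05,0,-0.125,0,1],[0.1025,0,-0.125,0,1],[0.1025,0,-0.125,0,1],[0.1025,0,-0.09,0,1],[0.1025,0,-0.065,0,1],[0.1025,0,-0.065,0,1]],
])

```text
clock: 13.55
position: [0.5831, 0.224, 0.1016]
ee_rot: [-0.002, 0.752, 0.659, -0.004]
contact_force: [-0.1, 0.3, -0.5]
width: 0.0001
gripper_force: 0.0
```

Run:
```python
from h import *
a=np.radians(82.4);u=np.array([np.cos(a),np.sin(a)]);c=np.array([.582,.1848])
delta([*(c+u*.041),.082],82.4)
s=manip.get_image("scene")[:,:,::-1];cv2.imwrite("pics/scene4.png",s)
h=cv2.cvtColor(s,cv2.COLOR_BGR2HSV)
m=cv2.inRange(h,(12,60,70),(30,255,255));m[:125]=0;m[190:]=0;m[:,:300]=0;m[:,385:]=0
k,l,st,ce=cv2.connectedComponentsWithStats(m)
for i in range(1,k):
    if st[i,4]>15:
        ys,xs=np.where(l==i);print(st[i],"lowest",xs[ys.argmax()],ys.max(),"left",xs.min(),ys[xs.argmin()],"right",xs.max(),ys[xs.argmax()])
```

```text
at [0.5831 0.224  0.1016] 82.41 F [-0.1  0.3 -0.5] w 0.0001 gf 0.0 t 13.55
delta [0.0025 0.0051 0.0245 0.0001]
[363 141   6   9  32] lowest 364 149 left 363 141 right 368 144
[324 144  39  40 626] lowest 331 183 left 324 170 right 362 151
```

End b stays seated: its lower corner is now at scene row 183, which corresponds to z≈0.062. Pressing side a.

>>> move_arm([
  [[0.0025,0.004,0.01,0,1],[0.0025,0.004,0.02,0,1],[0.0025,0.004,0.0245,0,1],[0.0025,0.004,0.0275,0,1],[0.0025,0.004,0.0275,0,1]],
])

```text
clock: 14.1
position: [0.5895, 0.2265, 0.0833]
ee_rot: [-0.0, 0.752, 0.659, -0.0]
contact_force: [-0.0, -0.7, 0.8]
width: -0.0
gripper_force: 0.0
```

>>> move_arm([
  [[0,0,0.0025,0,1],[0,0,0.005,0,1],[0,0,0.005,0,1]],
])

```text
clock: 14.4
position: [0.5895, 0.2266, 0.0794]
ee_rot: [-0.0, 0.752, 0.659, -0.0]
contact_force: [-0.4, -0.5, 0.5]
width: -0.0002
gripper_force: 0.0
```

>>> move_arm([
  [[0,0,0.0025,0,1],[0,0,0.005,0,1],[0,0,0.005,0,1]],
])

```text
clock: 14.7
position: [0.5894, 0.2265, 0.0752]
ee_rot: [-0.0, 0.752, 0.659, -0.0]
contact_force: [-0.6, -0.5, 0.3]
width: 0.0001
gripper_force: 0.0
```

>>> move_arm([
  [[0,0,0.0025,0,1],[0,0,0.005,0,1],[0,0,0.005,0,1]],
])

```text
clock: 15.0
position: [0.59, 0.2267, 0.0722]
ee_rot: [0.0, 0.752, 0.659, 0.0]
contact_force: [-1.0, -1.1, 3.2]
width: -0.0001
gripper_force: 2.0
```

>>> move_arm([
  [[0,0,0.0025,0,1],[0,0,0.005,0,1],[0,0,0.005,0,1]],
])

```text
clock: 15.3
position: [0.59, 0.2269, 0.0675]
ee_rot: [0.0, 0.752, 0.659, 0.001]
contact_force: [-0.8, 1.4, 3.0]
width: -0.0003
gripper_force: 0.9
```

>>> move_arm([
  [[0,0,0.0025,0,1],[0,0,0.005,0,1],[0,0,0.005,0,1]],
])

```text
clock: 15.6
position: [0.5895, 0.2265, 0.063]
ee_rot: [-0.0, 0.752, 0.659, -0.0]
contact_force: [0.4, 0.1, 1.4]
width: -0.0002
gripper_force: 0.4
```

>>> move_arm([
  [[0,0,0.0025,0,1],[0,0,0.005,0,1],[0,0,0.005,0,1]],
])

```text
clock: 15.9
position: [0.5892, 0.2262, 0.0589]
ee_rot: [-0.0, 0.752, 0.659, -0.001]
contact_force: [0.6, 0.1, 0.0]
width: -0.0002
gripper_force: 0.0
```

>>> move_arm([
  [[0,0,0.0025,0,1],[0,0,0.0025,0,1]],
])

```text
clock: 16.1
position: [0.5892, 0.2263, 0.057]
ee_rot: [-0.0, 0.752, 0.659, -0.001]
contact_force: [0.3, 0.1, 0.1]
width: -0.0001
gripper_force: 0.0
```

>>> move_arm([
  [[0,0,0.0025,0,1],[0,0,0.0025,0,1]],
])

```text
clock: 16.3
position: [0.5894, 0.2264, 0.0552]
ee_rot: [-0.0, 0.752, 0.659, -0.0]
contact_force: [0.2, -0.7, 0.7]
width: 0.0001
gripper_force: 0.0
```

>>> move_arm([
  [[0,0,0.0025,0,1],[0,0,0.0025,0,1]],
])

```text
clock: 16.5
position: [0.5896, 0.2265, 0.0532]
ee_rot: [0.0, 0.752, 0.659, -0.0]
contact_force: [-0.1, 0.5, 0.4]
width: 0.0001
gripper_force: 0.0
```

Run:
```python
from h import *
s=manip.get_image("scene")[:,:,::-1];cv2.imwrite("pics/scene5.png",s);t=manip.get_image("top")[:,:,::-1];cv2.imwrite("pics/top5.png",t)
for n in(2,4,5):
    s=cv2.imread(f"pics/scene{n}.png");h=cv2.cvtColor(s,cv2.COLOR_BGR2HSV)
    m=cv2.inRange(h,(12,60,70),(30,255,255));m[:125]=0;m[190:]=0;m[:,:300]=0;m[:,385:]=0
    k,l,st,ce=cv2.connectedComponentsWithStats(m)
    for i in range(1,k):
        if st[i,4]>10:
            ys,xs=np.where(l==i);print(n,st[i],"lowest",xs[ys.argmax()],ys.max(),"left",xs.min(),ys[xs.argmin()],"right",xs.max(),ys[xs.argmax()],"top",xs[ys.argmin()],ys.min())
a=np.radians(82.4);u=np.array([np.cos(a),np.sin(a)]);v=np.array([u[1],-u[0]]);c=np.array([.582,.1848])
for z in(.097,.065):print(z,proj("scene",[[*(c+.08*u-.02*v),z],[*(c+.08*u+.02*v),z],[*(c+.064*u),z]]).round(1).tolist())
```

```text
2 [322 137  50  40 744] lowest 331 176 left 322 169 right 371 142 top 359 137
2 [354 168   4   3  11] lowest 354 170 left 354 168 right 357 168 top 354 168
4 [363 141   6   9  32] lowest 364 149 left 363 141 right 368 144 top 363 141
4 [324 144  39  40 626] lowest 331 183 left 324 170 right 362 151 top 352 144
4 [348 175   5   3  13] lowest 348 177 left 348 176 right 352 175 top 349 175
5 [324 150  38  34 528] lowest 331 183 left 324 171 right 361 156 top 344 150
5 [348 175   5   3  13] lowest 348 177 left 348 176 right 352 175 top 349 175
0.097 [[359.8, 135.9], [370.6, 143.0], [361.6, 142.4]]
0.065 [[358.8, 143.7], [369.4, 150.7], [360.5, 150.1]]
```

>>> move_arm([
  [[0,0,-0.06,0,1],[0,0,-0.12,0,1],[0,0,-0.18,0,1],[0,0,-0.19,0,1],[0,0,-0.19,0,1]],
])

```text
clock: 17.1
position: [0.5908, 0.2269, 0.2081]
ee_rot: [0.001, 0.752, 0.659, 0.002]
contact_force: [0.3, 0.5, -0.6]
width: 0.0002
gripper_force: 0.0
```

Run:
```python
from h import *
s=manip.get_image("scene")[:,:,::-1];cv2.imwrite("pics/scene6.png",s);t=manip.get_image("top")[:,:,::-1];cv2.imwrite("pics/top6.png",t)
g=lambda im,x,y:(255*(crop(im,x,y,66,80,6)/255.)**.6).astype(np.uint8)
cv2.imwrite("pics/z7.png",np.hstack([g(s,315,115),g(t,190,180)]))
```

```text
(no output)
```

View pics/z7.png

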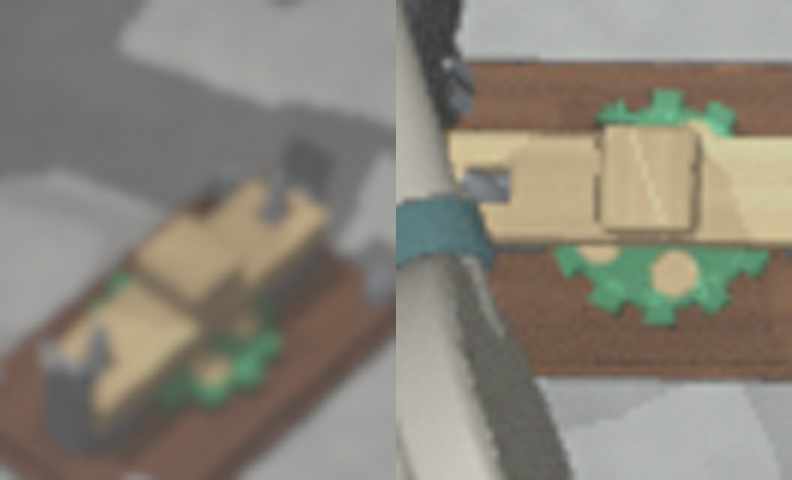

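The +y end now lies low, with the pin standing through the hole at scene (361,148). Its corner at about (370,149) puts the top at z≈0.065–0.072. I'll press again until it's firm, to confirm it is fully seated.

>>> move_arm([
  [[0,0,0.06,0,1],[0,0,0.12,0,1],[0,0,0.17,0,1],[0,0,0.185,0,1],[0,0,0.19,0,1],[0,0,0.19,0,1]],
])

```text
clock: 17.8
position: [0.5894, 0.2265, 0.0528]
ee_rot: [-0.0, 0.752, 0.659, -0.001]
contact_force: [0.6, 0.9, 0.1]
width: -0.0001
gripper_force: 0.0
```

>>> move_arm([
  [[0,0,0.0025,0,1],[0,0,0.0025,0,1]],
])

```text
clock: 18.0
position: [0.5903, 0.2267, 0.0523]
ee_rot: [0.0, 0.752, 0.659, 0.001]
contact_force: [-0.0, 0.1, -0.6]
width: 0.0001
gripper_force: 0.0
```

>>> move_arm([
  [[0,0,0.0025,0,1],[0,0,0.0025,0,1]],
])

```text
clock: 18.2
position: [0.5904, 0.2268, 0.0506]
ee_rot: [0.001, 0.752, 0.659, 0.001]
contact_force: [-0.4, 0.2, 3.7]
width: -0.0003
gripper_force: 1.6
```

>>> move_arm([
  [[0,0,0.0025,0,1],[0,0,0.0025,0,1]],
])

```text
clock: 18.4
position: [0.5905, 0.2268, 0.0505]
ee_rot: [0.001, 0.752, 0.659, 0.001]
contact_force: [-3.8, -1.5, 13.2]
width: 0.0
gripper_force: 6.8
```

>>> move_arm([
  [[0,0,0.0025,0,1],[0,0,0.0025,0,1]],
])

```text
clock: 18.6
position: [0.5905, 0.2268, 0.0505]
ee_rot: [0.001, 0.752, 0.659, 0.002]
contact_force: [-5.8, -2.2, 22.8]
width: -0.0002
gripper_force: 11.5
```

>>> move_arm([
  [[0,0,0.002,0,1],[0,0,0.002,0,1]],
])

```text
clock: 18.8
position: [0.5906, 0.2268, 0.0504]
ee_rot: [0.001, 0.752, 0.659, 0.002]
contact_force: [-8.4, -3.1, 30.0]
width: -0.0001
gripper_force: 15.3
```

Side a is rigid at 30 N. I'll check side b the same way: it should meet the tool at the same height.

>>> move_arm([
  [[0,0,-0.05,0,1],[0,0,-0.1,0,1],[0,0,-0.125,0,1],[-0.05,0,-0.125,0,1],[-0.1025,0,-0.125,0,1],[-0.1025,0,-0.125,0,1],[-0.1025,0,-0.06,0,1],[-0.1025,0,-0.02,0,1],[-0.1025,0,-0.0125,0,1],[-0.1025,0,-0.0125,0,1]],
])

```text
clock: 19.8
position: [0.5778, 0.1456, 0.0532]
ee_rot: [-0.001, 0.752, 0.659, -0.001]
contact_force: [-0.3, -0.1, 0.1]
width: -0.0002
gripper_force: 0.0
```

>>> move_arm([
  [[0,0,0.0025,0,1],[0,0,0.005,0,1],[0,0,0.005,0,1]],
])

```text
clock: 20.1
position: [0.5795, 0.1456, 0.0507]
ee_rot: [0.0, 0.752, 0.659, 0.001]
contact_force: [-0.1, 0.0, -0.4]
width: -0.0004
gripper_force: 0.0
```

>>> move_arm([
  [[0,0,0.0025,0,1],[0,0,0.005,0,1],[0,0,0.005,0,1]],
])

```text
clock: 20.4
position: [0.5797, 0.1456, 0.0505]
ee_rot: [0.001, 0.752, 0.659, 0.001]
contact_force: [-6.3, -0.2, 21.1]
width: -0.0
gripper_force: 10.7
```

Same height (0.0505) and rigid, so both ends are home. Retreat, run a last numeric check and hand in.

>>> move_arm([
  [[0,0,-0.05,0,1],[0,0,-0.1,0,1],[0,0,-0.16,0,1],[0,0,-0.2,0,1],[0,0,-0.2,0,1],[0,0,-0.2,0,1],[0,0,-0.2,0,1]],
])

```text
clock: 21.1
position: [0.5777, 0.1452, 0.2046]
ee_rot: [-0.001, 0.752, 0.659, -0.001]
contact_force: [-0.6, 0.1, -1.0]
width: -0.0003
gripper_force: 0.0
```

Run:
```python
from h import *
s=manip.get_image("scene")[:,:,::-1]
h=cv2.cvtColor(np.ascontiguousarray(s),cv2.COLOR_BGR2HSV)
m=cv2.inRange(h,(12,60,70),(30,255,255));m[:125]=0;m[190:]=0;m[:,:300]=0;m[:,385:]=0
k,l,st,ce=cv2.connectedComponentsWithStats(m)
for i in range(1,k):
    if st[i,4]>40:
        ys,xs=np.where(l==i);print(st[i],"lowest",xs[ys.argmax()],ys.max(),"right",xs.max(),ys[xs.argmax()])
print(manip.get_state()["position"],manip.sign_off())
```

```text
[325 144  45  40 635] lowest 331 183 right 369 151
the job is handed in; nothing more can be done
[0.57762369 0.14518839 0.20419857] None
```

The keeper bar is back over both pins and seated at both ends: each end met the tool at the same height and held rigid at 21–30 N. I saw the click on the −y side but not on the +y side, and I handed the job in at about 21 s.

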